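Log the order and ring the service bell

ROBOT

A 6-joint arm with a two-finger parallel gripper is mounted at the origin on the work surface. World frame = base frame: x ahead of the robot, y to its left, z up, the work surface at z = 0. Lengths are in m, angles in rad, forces in N, time in s.
With the tool pointing down it reaches from about 0.3 to 0.85 m from the base axis. Payload 5.4 kg.
Tool frame: the origin (TCP) lies midway between the tips of the shut fingers; the grasp point (between the pads) lies tcp_to_grasp behind it (tcp_to_grasp is the distance from the TCP to the grasp point, in m); z points along the fingers, y is the line along which they close (so a half turn about z gives the same grasp; the last joint's range is limited). The gripper opens to 85 mm and grips with 20 to 120 N. Pads are 22 mm wide; open, the fingers measure 114 mm over their backs; the gripper's body (76 mm by 85 mm) begins 54 mm behind the grasp point. The pads swing forward as they close: fully open they stand 13 mm farther back than shut.
Start: joints at [1.121, 0.158, 1.597, -0, 1.386, -0.21], TCP at [0.137, 0.559, 0.231] pointing down, gripper open.
Joint ranges: [-2.91, 2.91], [-0.94, 2.29], [0.18, 2.7], [-1.29, 4.43], [0.17, 2.64], [-3, 3]. Speed limits (rad/s): [2.57, 2.57, 3.14, 3.14, 3.14, 3.14].

INTERFACE

Orientations are given as [roll, pitch, yaw] about the fixed x, y, z axes, in that order (R = Rz(yaw) Ry(pitch) Rx(roll)).
In Python, from workcell import * gives the robot as it stands. The module is installed in compiled form; this text tells all that it offers.
- The arm moves only by the shell command python3 -m crank 'ROWS' [FORCE]. ROWS is a JSON object of lists of equal length, an entry for each row: "travel": the shift along the tool's x, y, z in cm, a list of three; "turn": the turn, a rotation vector about the tool's x, y, z in rad, a list of three; "claw": the closure, from -1 (fully open) to 1 (shut). A call has exactly 10 rows; each row is the pose to reach, as a shift and turn from the pose commanded when the call began, along the tool's axes at that moment; what a row does not reach only later rows make up. A row lasts 1/10 s, in which the tool goes at most 50 mm and 8.59 degrees, less where a joint would pass 70% of its speed; a pose out of reach is approached as far as the arm can. A call with a gripper value outside its range is refused whole. The fingers move at their own pace and stop on an object; FORCE is the grip in N (left out, the last holds). Time passes only in rows, so rows that repeat a pose let the fingers close, or fill a call up. It gives the time, the measured TCP pose, the force, the opening and the grip force at its end, in the units of the state.
- state(): the state, without advancing time (a new reading comes with each control period).
- snapshot(name): name is "scene" or "side" or "wrist"; returns (picture, depth): 480x640x3 uint8, red, green, blue; 480x640 float32, m along the optical axis (not along the pixel's ray), 0 where there is no reading.
- camera_params(name): a dict with "camera_matrix" (3x3 intrinsics, pixels), "k1" (the pictures are not rectified: a ray, as slopes to the right and down, at radius r is drawn at 1 + k1 r^2 times it, then the intrinsics apply), "extrinsics" (4x4, takes a point from world to camera coordinates); the wrist camera has in their place "mount" (4x4, takes a point from camera to tool coordinates, whose origin is the TCP and whose axes are the flange's). Camera axes: x right, y down, z forward; pixel columns grow to the right and rows downward; lengths in m; the calibration is good to about 2 mm. A picture is of the moment at which its call begins: read the wrist's pose just before it. camera_params takes no time and is no camera call.
- job_done(): hands the job in; it is judged then, once.
The state is a dict: "clock": time; "joints": joint angles; "joint_vel": joint speeds; "effort": joint torques, N m; "eef_pos": TCP position; "orientation": TCP orientation; "wrist_force": force on the tool from outside, world axes, zero at the start; "moment": the same for the moment, N m; "finger_gap": finger opening in m; "gripper_force": force on a finger pad.
Only numpy, scipy, OpenCV 4.12 (cv2) and the standard library are available. Lean on these libraries where they do the work, as an engineer would, in place of code of your own. Each camera call takes 0.05 s, during which the arm holds its last target. There are 200 camera calls.

TASK

An order is ready to leave the restaurant's service counter. Swing the red-knobbed lever of the green tally counter all the way to its stop and let it spring back to rest, then ring the brass bell by pushing its black plunger fully down and letting it come up again. Leave the bowls, cup, candles and jar standing where they are.

Things in the scene. Friction and masses are not known exactly. Their poses are not given: they have to be found in the camera images.
- tally: Bench tally counter, screwed down: dark steel foot plate 150 (x) x 120 (y) x 12 mm under a green housing 120 x 90 mm, 70 mm high, with a row of four blank white number windows across its front edge (toward its own -x). Origin: centre of its underside, on the counter top. It stands turned by up to about 0.6 rad about the vertical.
- lever_pivot (a point): Pivot of the counter's lever, a vertical axis: point on top of the green housing, 10 mm toward the tally's own +x from its centre, 70 mm above the counter top.
- lever_knob (a point): Centre of the upright round red knob (24 mm diameter, 45 mm tall, from 90 to 135 mm above the counter top) on the end of the flat 18 mm wide aluminium lever arm; the arm's top is at 90 mm, the knob's axis is 90 mm from the pivot axis. The knob's point is 112.5 mm above the counter top and moves with the lever.
- lever (a joint): Angle of the tally lever, rad: 0 at rest, 1.2 at its stop. It swings level, clockwise seen from above. At rest the arm points from the pivot 60 deg clockwise of the tally's own +x (far right seen from its window side); at the stop 129 deg clockwise (near right). A spring takes it back to rest: about 2.5 N at the knob to start it, 6 N at the stop.
- bell: Counter bell, screwed down: round dark wooden foot, 120 mm diameter, 12 mm thick, brass dome 104 mm diameter up to 60 mm high, black plunger on top. Origin: centre of its underside, on the counter top.
- plunger_top (a point): Centre of the top face of the bell's black plunger cap (36 mm diameter, 12 mm thick), 92 mm above the counter top when up; moves with the plunger.
- plunger (a joint): Travel of the bell plunger straight down, m: 0 up, 0.014 fully down on its stop. Sprung: 2 N to start, 5.5 N fully down; it comes up by itself.
- bowl_small: Bystander: loose empty brown bowl, 100 mm diameter, 45 mm high, between the counter and the bell. Origin under its centre.
- bowl_brown: Bystander: loose empty brown bowl, 140 mm diameter, 60 mm high. Origin under its centre.
- bowl_cream: Bystander: loose empty cream bowl, 140 mm diameter, 55 mm high. Origin under its centre.
- tumbler: Bystander: loose copper cup, 72 mm diameter, 85 mm high. Origin under its centre.
- tealight: Bystander: loose brass tealight holder, 90 mm diameter, 85 mm high. Origin under its centre.
- candle_stand: Bystander: loose brass candle stand with amber glass, foot 90 x 90 mm, 220 mm high. Origin under its centre.
- spice_jar: Bystander: loose amber spice jar with steel cap, 56 mm diameter, 85 mm high. Origin under its centre.
Not all that is in view belongs to the job. What is shaped like the bell but pink is not meant. Several things have the shape of the tally; the one meant has the colours described above.

How it is judged:
On the way, in this order (a step that is already met when the one before it is completed fails the run):
1. the tally lever is swung to its stop (within 0.07 rad) (value of joint lever above 1.13 rad), for 0.05 s.
2. the lever is back at rest (within 0.06 rad), the bell not yet pressed (value of joint lever below 0.06 rad and value of joint plunger below 0.002 m), for 0.1 s.
3. the bell plunger is pushed fully down (within 2 mm of its stop) (value of joint plunger above 0.012 m), for 0.05 s.
At the end, for the whole second after the job is handed in: The lever is back within 0.06 rad of rest, the plunger is up within 2 mm, and every bystander stands upright (within 0.2 rad), at rest, within 30 mm of where it began (all of step 2 and linear speed of each of bowl_small, bowl_brown, bowl_cream, tumbler, tealight, candle_stand, spice_jar below 0.02 m/s and distance of each of bowl_small, bowl_brown, bowl_cream, tumbler, tealight, candle_stand, spice_jar from where it was at the start of the episode below 0.03 m and angle between each of bowl_small, bowl_brown, bowl_cream, tumbler, tealight, candle_stand, spice_jar's own z axis and vertical below 0.2 rad); the robot touches nothing.
It fails at once if a bystander is moved by 30 mm or more (distance of any of bowl_small, bowl_brown, bowl_cream, tumbler, tealight, candle_stand, spice_jar from where it was at the start of the episode above 0.03 m).
It fails at once if a bystander is tipped by more than 0.5 rad (angle between any of bowl_small, bowl_brown, bowl_cream, tumbler, tealight, candle_stand, spice_jar's own z axis and vertical above 0.5 rad).
It also fails if it takes over 48 s, if anything falls off the work surface, if the arm or the gripper's body presses on something with over 40 N, if the wrist force passes 120 N, or if a joint passes its speed limit or range.

## Working session

There is one attempt and no reset: what is moved stays moved. The work goes in short steps, Python scripts to look and compute and a shell command to move; the robot and the scene stay as the last step left them, time stands still between calls to the robot, and variables do not carry over. Pictures are saved under pics/ and viewed, at most 10 in all, crops included, and the job is handed in when it is done.

```bash
mkdir -p pics
python3 - <<'E'
from workcell import *
import cv2,numpy as np
print(state())
for n in ["scene","side"]:
    p,d=snapshot(n); cv2.imwrite(f"pics/{n}.png",p[:,:,::-1]); np.save(f"pics/{n}_d.npy",d); c=camera_params(n); print(n,c)
print(camera_params("wrist"))
E
```

```text
{'clock': 0.0, 'joints': array([ 1.12087273e+00,  1.59059396e-01,  1.59823946e+00,  2.25371564e-05,
        1.38617499e+00, -2.10103325e-01]), 'joint_vel': array([-0.00052335,  0.00038512,  0.00178482,  0.00098095, -0.0014608 ,
       -0.00047932]), 'effort': array([ 1.60211539e-04, -3.95997727e+01, -3.31436026e+01, -6.77873254e-05,
        8.43581365e-03,  1.00907741e-05]), 'eef_pos': array([0.1363301 , 0.55799302, 0.23030745]), 'orientation': array([-3.13975744e+00, -4.14003458e-04,  2.90176785e+00]), 'wrist_force': array([ 0.13873632, -0.39427621, -0.29272547]), 'moment': array([-0.03796295,  0.01501949,  0.02430935]), 'gripper_force': 0.0, 'finger_gap': 0.08496689221779048}
scene {'camera_matrix': array([[619.43046018,   0.        , 327.04660564],
       [  0.        , 619.43046018, 240.71885645],
       [  0.        ,   0.        ,   1.        ]]), 'k1': -0.16295316318172545, 'extrinsics': array([[-0.15738426,  0.98753263, -0.00308129,  0.08033605],
       [ 0.81388916,  0.12794209, -0.56675856, -0.39983086],
       [-0.55929834, -0.09170671, -0.82387817,  1.84550001],
       [ 
[... 371 characters left out ...]
.82598782,  0.10397763],
       [ 0.04393303, -0.82492715, -0.56352914,  1.22895977],
       [ 0.        ,  0.        ,  0.        ,  1.        ]])}
{'camera_matrix': array([[383.48470917,   0.        , 321.68424951],
       [  0.        , 383.48470917, 234.46062974],
       [  0.        ,   0.        ,   1.        ]]), 'k1': -0.06835771376749963, 'mount': array([[ 2.91743251e-04, -9.48082650e-01, -3.18023903e-01,
         8.27907841e-02],
       [ 9.99999885e-01,  1.55687285e-04,  4.53232611e-04,
         1.75126128e-03],
       [-3.80189697e-04, -3.18023999e-01,  9.48082587e-01,
        -1.41477579e-01],
       [ 0.00000000e+00,  0.00000000e+00,  0.00000000e+00,
         1.00000000e+00]])}
```

View pics/scene.png

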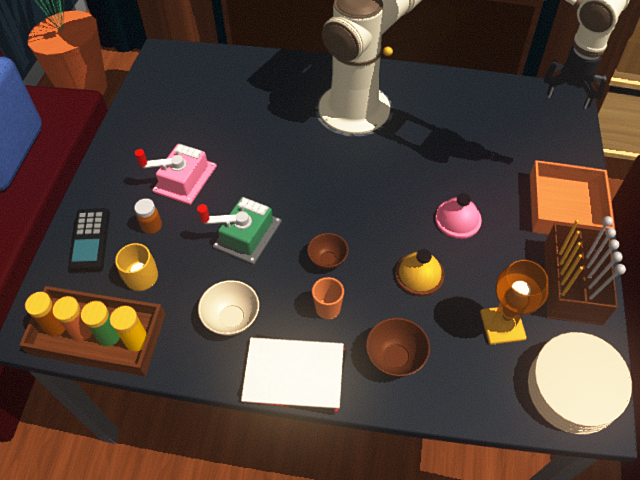

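View pics/side.png

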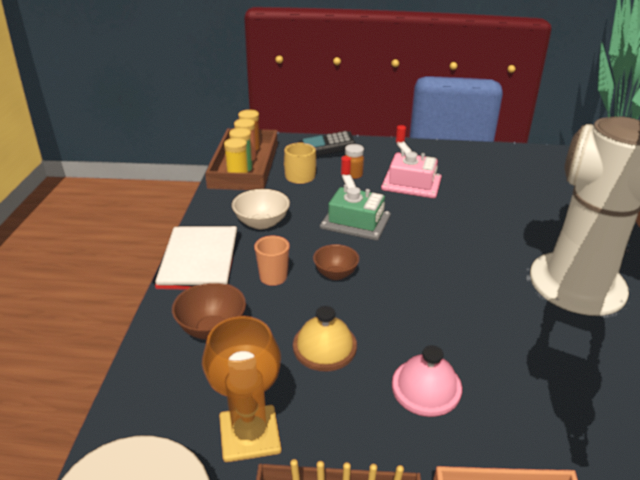

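The scene view shows the green tally at about (247,228) with its red knob at (203,213). The brass bell is at (420,272) with its plunger at (424,256). In the side view the knob is at (346,165) and the plunger at (326,314). The pink copies are decoys.

```bash
cat > h.py <<'E'
import cv2,numpy as np
from workcell import camera_params
def cam(n):
    c=camera_params(n); return c["camera_matrix"],np.array([c["k1"],0,0,0,0.]),c["extrinsics"]
def ray(n,uv):
    K,D,E=cam(n); p=cv2.undistortPoints(np.array(uv,float).reshape(-1,1,2),K,D).reshape(-1,2)
    d=np.c_[p,np.ones(len(p))]@E[:3,:3]; return -E[:3,:3].T@E[:3,3],d
def plane(n,uv,z):
    o,d=ray(n,uv); return o+d*((z-o[2])/d[:,2:3])
def tri(a,b):
    (o,d),(p,e)=ray("scene",a),ray("side",b); d=d[0]/np.linalg.norm(d[0]);e=e[0]/np.linalg.norm(e[0])
    s=np.linalg.lstsq(np.c_[d,-e],p-o,rcond=None)[0]; P,Q=o+d*s[0],p+e*s[1]
    return (P+Q)/2,np.linalg.norm(P-Q)
def cloud(n,depth,m):
    v,u=np.nonzero(m&(depth>0)); o,d=ray(n,np.c_[u,v]); return o+d*depth[v,u][:,None]
def blob(m,near):
    k,l,s,c=cv2.connectedComponentsWithStats(m.astype(np.uint8)); i=1+np.argmin([np.hypot(*(x-near))+(0 if a>15 else 1e3) for x,a in zip(c[1:],s[1:,4])])
    return l==i,c[i],s[i]
E
python3 - <<'E'
from h import *
I={n:cv2.imread(f"pics/{n}.png") for n in("scene","side")};H={n:cv2.cvtColor(I[n],cv2.COLOR_BGR2HSV).astype(int) for n in I};Dp={n:np.load(f"pics/{n}_d.npy") for n in I}
def m(n,f): h=H[n]; return f(h[...,0],h[...,1],h[...,2])
red=lambda h,s,v:((h<6)|(h>174))&(s>190)&(v>90)
blk=lambda h,s,v:v<40
grn=lambda h,s,v:(h>60)&(h<90)&(s>90)&(v>40)
k={}
for n,q in(("scene",(203,213)),("side",(346,165))):
    mm,c,s=blob(m(n,red),q);k[n]=c;print("knob",n,c,s)
print("knob",tri(k["scene"],k["side"]), plane("scene",k["scene"],.1125),plane("side",k["side"],.1125))
G=[]
for n,q in(("scene",(247,230)),("side",(356,208))):
    mm,c,s=blob(m(n,grn),q); P=cloud(n,Dp[n],mm); print("green",n,s,np.percentile(P[:,2],[5,50,95]))
    T=P[(P[:,2]>.062)&(P[:,2]<.078)]; r=cv2.minAreaRect((T[:,:2]*1000).astype(np.float32)); print(len(T),r,cv2.boxPoints(r).tolist())
# whole tally footplate region by depth height
for n,q in(("scene",(424,256)),("side",(326,314))):
    x,y=q;P=cloud(n,Dp[n],np.ones((480,640),bool)&(Dp[n]>0)&(np.hypot(*np.meshgrid(np.arange(640)-x,np.arange(480)-y))<14))
    T=P[P[:,2]>.085];print("plunger",n,len(T),T.mean(0),T[:,2].max(),(T.min(0)+T.max(0))/2)
    # brass
    mm,c,s=blob(m(n,lambda h,s,v:(h>12)&(h<32)&(s>120)&(v>90)),(420,275) if n=="scene" else (326,342));print("brass",c,s)
# height map of neighbourhood 
P=cloud("scene",Dp["scene"],np.ones((480,640),bool)); 
for z,a in(("all",.03),):
    B=np.zeros((160,160),np.uint8);ix=((P[:,:2]-[.2,-.5])/.005).astype(int);ok=((ix>=0)&(ix<160)).all(1)
    for (a,b),hh in zip(ix[ok],P[ok,2]): B[159-a,159-b]=max(B[159-a,159-b],int(np.clip(hh*1000,0,250)))
    O=cv2.applyColorMap(cv2.resize(B,(600,600),interpolation=0),2)
S=cv2.resize(I["scene"][180:290,180:300],(600,550),interpolation=cv2.INTER_CUBIC);cv2.imwrite("pics/crop.png",S)
E
```

```text
knob scene [202.96052632 212.42763158] [197 204  12  18 152]
knob side [345.77777778 165.13492063] [342 156   8  18 126]
knob (array([ 0.5340816 , -0.29819853,  0.11441967]), np.float64(0.00017040021486486006)) [[ 0.53281938 -0.29886589  0.1125    ]] [[ 0.53405153 -0.30210212  0.1125    ]]
green scene [219 208  54  46 975] [0.0284557  0.0674301  0.07346991]
665 ((506.24127197265625, -204.11962890625), (90.90172576904297, 123.79692077636719), 71.93473815917969) [[433.2998352050781, -228.13522338867188], [550.9940795898438, -266.524658203125], [579.1827392578125, -180.10403442382812], [461.48846435546875, -141.714599609375]]
green side [330 205  46  25 588] [0.02201502 0.0418092  0.06299766]
41 ((509.2084655761719, -161.49810791015625), (10.121853828430176, 102.0721435546875), 75.61457824707031) [[458.51519775390625, -153.7207794189453], [557.3870239257812, -179.07994079589844], [559.9017333984375, -169.2754364013672], [461.0299072265625, -143.91627502441406]]
plunger scene 169 [0.55934354 0.23526354 0.09120825] 0.09853638134243137 [0.56016369 0.23562622 0.09182315]
brass [419.91046025 272.85188285] [ 399  252   43   39 1195]
plunger side 252 [0.55604608 0.24037456 0.0912735 ] 0.09555583468604778 [0.55601186 0.23777311 0.09030376]
brass [324.49618684 341.57816969] [ 297  317   57   48 2098]
```

View pics/crop.png

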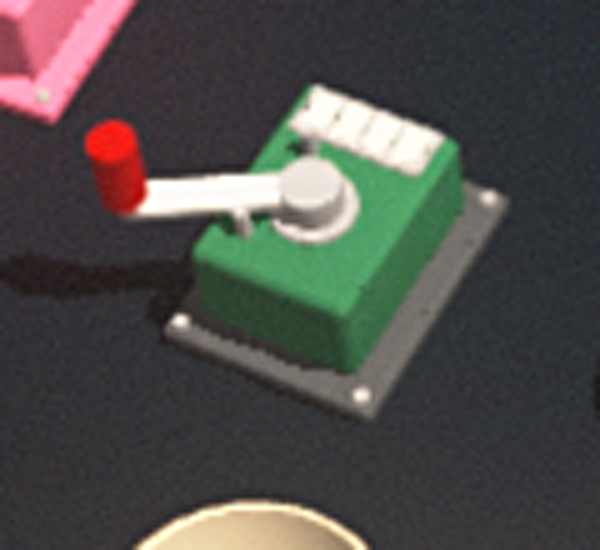

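The crop shows the green housing with its windows toward the robot and the arm pointing left to the red knob at about (203,212) in the full image. From the measurements:

| Quantity | Value |
|---|---|
| Tally yaw | about -18° |
| Pivot | about (0.516, -0.208) |
| Knob at rest | (0.534, -0.297) |
| Knob at stop | (0.440, -0.257) |
| Plunger | (0.558, 0.237) |

I'll go behind the knob with the fingers shut.

```bash
python3 -m crank '{"travel":[[-3,-3.6,0],[-6,-7.2,0],[-9,-10.8,0],[-12,-14.4,0],[-15,-18,0],[-18,-21.6,0],[-21,-25.2,0],[-24,-28.8,0],[-27,-32.4,0],[-30,-36,0]],"turn":[[0,0,0],[0,0,0],[0,0,0],[0,0,0],[0,0,0],[0,0,0],[0,0,0],[0,0,0],[0,0,0],[0,0,0]],"claw":[1,1,1,1,1,1,1,1,1,1]}' 30
python3 -m crank '{"travel":[[-3,-3.6,0],[-6,-7.2,0],[-9,-10.8,0],[-12,-14.4,0],[-15,-18,0],[-18,-21.6,0],[-21,-25.2,0],[-24,-28.8,0],[-27,-32.4,0],[-30,-36,0]],"turn":[[0,0,0],[0,0,0],[0,0,0],[0,0,0],[0,0,0],[0,0,0],[0,0,0],[0,0,0],[0,0,0],[0,0,0]],"claw":[1,1,1,1,1,1,1,1,1,1]}'
python3 - <<'E'
from h import *
from workcell import state
s=state();print(s)
c=np.array([.568,-.305,.100])-s["eef_pos"]
from scipy.spatial.transform import Rotation as R
print("tool cm",R.from_euler("xyz",s["orientation"]).inv().apply(c)*100)
print("candle foot",plane("scene",[(503,326)],0.01),"tumbler",plane("scene",[(328,285)],.085))
E
```

```text
clock: 1.1
eef_pos: [0.3427, 0.1358, 0.2312]
orientation: [3.141, 0.0, 2.902]
wrist_force: [-0.1, 0.0, 0.6]
finger_gap: -0.0001
gripper_force: 0.0
clock: 2.1
eef_pos: [0.5487, -0.2851, 0.2305]
orientation: [3.141, -0.001, 2.901]
wrist_force: [0.9, 0.9, 0.1]
finger_gap: 0.0001
gripper_force: 0.0
{'clock': 2.1, 'joints': array([-6.74336969e-01,  2.70660167e-01,  1.46793092e+00,  1.10997780e-04,
        1.40406426e+00, -2.00499129e+00]), 'joint_vel': array([-0.34862611,  0.94272267, -1.11918677,  0.00261262,  0.16296375,
       -0.35026417]), 'effort': array([  0.47622839, -47.91998863, -28.89002681,  -0.15396532,
        -0.1102234 ,   0.33892293]), 'eef_pos': array([ 0.54873205, -0.2850821 ,  0.23053583]), 'orientation': array([ 3.14104631e+00, -9.18048126e-04,  2.90143242e+00]), 'wrist_force': array([0.93338531, 0.92949656, 0.12406066]), 'moment': array([-0.01507648, -0.02035137,  0.00631409]), 'gripper_force': 0.0, 'finger_gap': 9.177400586159214e-05}
tool cm [-2.35724191 -1.48345195 13.05061617]
candle foot [[0.67317931 0.44147516 0.01      ]] tumbler [[0.66905001 0.02772409 0.085     ]]
```

```bash
python3 -m crank '{"travel":[[-2.9,-1.7,0],[-2.9,-1.7,0],[-2.9,-1.7,3],[-2.9,-1.7,6],[-2.9,-1.7,9],[-2.9,-1.7,11],[-2.9,-1.7,12.9],[-2.9,-1.7,12.9],[-2.9,-1.7,12.9],[-2.9,-1.7,12.9]],"turn":[[0,0,0],[0,0,0],[0,0,0],[0,0,0],[0,0,0],[0,0,0],[0,0,0],[0,0,0],[0,0,0],[0,0,0]],"claw":[1,1,1,1,1,1,1,1,1,1]}'
python3 - <<'E'
from workcell import *
import cv2,numpy as np
p,d=snapshot("scene");q,e=snapshot("side")
a=cv2.resize(p[140:300,130:330],(400,320));b=cv2.resize(q[100:260,260:460],(400,320))
cv2.imwrite("pics/pre.png",np.hstack([a,b])[:,:,::-1])
piv=np.array([.516,-.208]);n=np.array([np.cos(2.9015),np.sin(2.9015)]);t=np.array([-n[1]*-1,-n[0]])
s=state()["eef_pos"][:2];print(s)
for q in np.arange(0,1.21,.15):
    a=np.radians(-78.1)-q; k=piv+.09*np.array([np.cos(a),np.sin(a)]); c=k-n*.023
    print(round(q,2),np.round([(c-s)@n*100,(c-s)@t*100],2))
E
```

```text
clock: 3.1
eef_pos: [0.5732, -0.3071, 0.104]
orientation: [-3.141, 0.002, 2.902]
wrist_force: [0.4, -0.9, -0.3]
finger_gap: 0.0001
gripper_force: 0.0
[ 0.57332609 -0.30727011]
0.0 [1.73 0.17]
0.15 [ 2.99 -0.32]
0.3 [ 4.3  -0.62]
0.45 [ 5.65 -0.72]
0.6 [ 6.99 -0.62]
0.75 [ 8.31 -0.31]
0.9 [9.56 0.18]
1.05 [10.73  0.86]
1.2 [11.78  1.71]
```

View pics/pre.png

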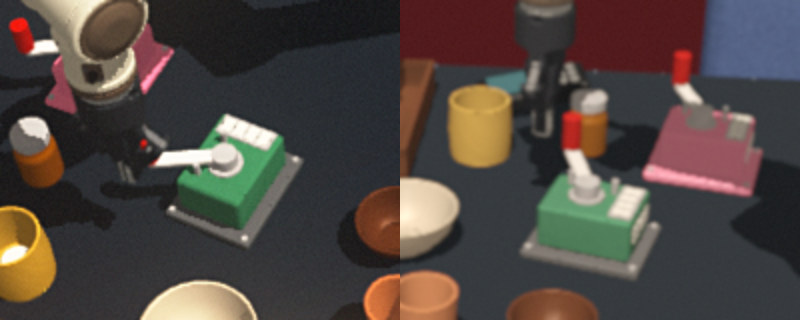

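The pictures show the shut fingers just on the +x side of the knob, tips at knob height and clear of the jar and candle. Next I swing along the arc, most of the way first.

```bash
python3 -m crank '{"travel":[[1,0.1,0],[2,0,0],[3,-0.3,0],[4.3,-0.6,0],[5.6,-0.7,0],[7,-0.6,0],[8.3,-0.3,0],[9.5,0.2,0],[10.7,0.8,0],[10.7,0.8,0]],"turn":[[0,0,0],[0,0,0],[0,0,0],[0,0,0],[0,0,0],[0,0,0],[0,0,0],[0,0,0],[0,0,0],[0,0,0]],"claw":[1,1,1,1,1,1,1,1,1,1]}'
python3 - <<'E'
from workcell import *
import cv2,numpy as np
from h import *
q,e=snapshot("side"); p,d=snapshot("scene")
for n,i in(("side",q),("scene",p)):
    h=cv2.cvtColor(i,cv2.COLOR_RGB2HSV).astype(int);m=((h[...,0]<6)|(h[...,0]>174))&(h[...,1]>190)&(h[...,2]>90)
    M,c,s=blob(m,(380,170) if n=="side" else(215,190)); w=plane(n,[c],.1125)[0]; print(n,c,s,w,np.degrees(np.arctan2(w[1]+.208,w[0]-.516)))
a=cv2.resize(p[140:300,130:330],(400,320));b=cv2.resize(q[100:260,260:460],(400,320))
cv2.imwrite("pics/push.png",np.hstack([a,b])[:,:,::-1])
print(state()["wrist_force"],state()["eef_pos"])
E
```

```text
clock: 4.2
eef_pos: [0.4713, -0.2747, 0.1042]
orientation: [-3.139, 0.005, 2.901]
wrist_force: [5.0, -3.7, 1.2]
finger_gap: 0.0003
gripper_force: 2.6
side [380.22972973 170.70945946] [375 162  11  19 148] [ 0.44616514 -0.27928584  0.1125    ] -134.4109140111554
scene [140.5323741  156.99280576] [135 149  12  18 139] [ 0.38183957 -0.51289411  0.1125    ] -113.75059968712125
[ 5.24799512 -3.78601747  1.29384397] [ 0.47200067 -0.27528079  0.1041471 ]
```

View pics/push.png

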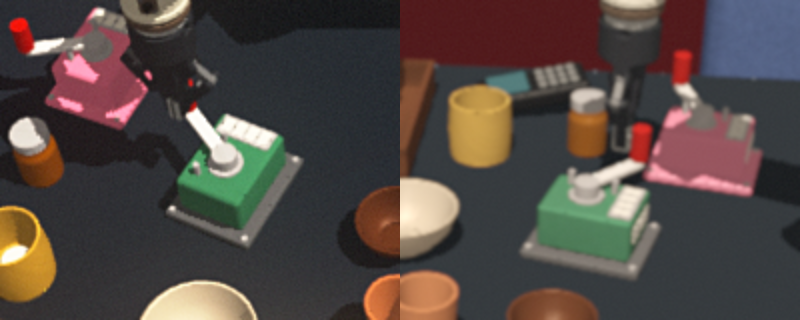

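The lever is following the fingers, about 13° short of the stop, with about 6 N on the tool. I continue to the stop.

```bash
python3 -m crank '{"travel":[[0.3,0.2,0],[0.6,0.4,0],[0.8,0.6,0],[1.0,0.8,0],[1.1,0.9,0],[1.2,1.0,0],[1.3,1.0,0],[1.4,1.1,0],[1.4,1.1,0],[1.4,1.1,0]],"turn":[[0,0,0],[0,0,0],[0,0,0],[0,0,0],[0,0,0],[0,0,0],[0,0,0],[0,0,0],[0,0,0],[0,0,0]],"claw":[1,1,1,1,1,1,1,1,1,1]}'
cat > knob.py <<'E'
from workcell import *
from h import *
q,e=snapshot("side")
h=cv2.cvtColor(q,cv2.COLOR_RGB2HSV).astype(int);m=((h[...,0]<6)|(h[...,0]>174))&(h[...,1]>190)&(h[...,2]>90)
M,c,s=blob(m,(385,170)); w=plane("side",[c],.1125)[0]; print(c,s,w,np.degrees(np.arctan2(w[1]+.208,w[0]-.516)),np.hypot(w[1]+.208,w[0]-.516))
print(state()["wrist_force"],state()["eef_pos"])
E
python3 knob.py
```

```text
clock: 5.3
eef_pos: [0.4626, -0.2626, 0.1041]
orientation: [-3.137, 0.009, 2.901]
wrist_force: [9.9, -7.3, -3.1]
finger_gap: -0.0002
gripper_force: 5.5
[383.6        172.54814815] [379 164  10  19 135] [ 0.43791346 -0.27007552  0.1125    ] -141.5167762581828 0.09975408825259012
[10.00501906 -7.54688911 -3.04952221] [ 0.46254877 -0.26262357  0.10409413]
```

```bash
python3 -m crank '{"travel":[[0.1,0.1,0],[0.1,0.1,0],[0.2,0.2,0],[0.2,0.2,0],[0.3,0.3,0],[0.3,0.3,0],[0.4,0.4,0],[0.4,0.4,0],[0.4,0.4,0],[0.4,0.4,0]],"turn":[[0,0,0],[0,0,0],[0,0,0],[0,0,0],[0,0,0],[0,0,0],[0,0,0],[0,0,0],[0,0,0],[0,0,0]],"claw":[1,1,1,1,1,1,1,1,1,1]}'
python3 knob.py
```

```text
clock: 6.35
eef_pos: [0.4627, -0.2601, 0.1056]
orientation: [-3.133, 0.018, 2.901]
wrist_force: [19.6, -13.3, -7.4]
finger_gap: 0.0003
gripper_force: 10.5
[383.67910448 172.56716418] [379 164  10  19 134] [ 0.43771692 -0.26999129  0.1125    ] -141.62478174209056 0.09985570098165115
[ 19.88335237 -13.52164825  -6.45799075] [ 0.46270032 -0.26016813  0.10560914]
```

The knob stayed put while the force rose to 24 N, so the lever is on its stop. Now I back out along the arc to let it spring home.

```bash
python3 -m crank '{"travel":[[-0.7,-0.6,0],[-1.8,-1.5,0],[-3,-2.1,0],[-4.2,-2.6,0],[-5.5,-2.9,0],[-7,-3,0],[-8.3,-2.9,0],[-9.6,-2.6,0],[-11,-2.3,0],[-13,-2.3,0]],"turn":[[0,0,0],[0,0,0],[0,0,0],[0,0,0],[0,0,0],[0,0,0],[0,0,0],[0,0,0],[0,0,0],[0,0,0]],"claw":[1,1,1,1,1,1,1,1,1,1]}'
python3 -m crank '{"travel":[[0,0,0],[0,0,0],[0,0,-2],[0,0,-5],[0,0,-9],[0,0,-12],[0,0,-14],[0,0,-14],[0,0,-14],[0,0,-14]],"turn":[[0,0,0],[0,0,0],[0,0,0],[0,0,0],[0,0,0],[0,0,0],[0,0,0],[0,0,0],[0,0,0],[0,0,0]],"claw":[1,1,1,1,1,1,1,1,1,1]}'
sed -i 's/(385,170)/(346,165)/' knob.py; python3 knob.py
python3 - <<'E'
from workcell import *
from scipy.spatial.transform import Rotation as R
s=state();print(R.from_euler("xyz",s["orientation"]).inv().apply([.558,.237,.125]-s["eef_pos"])*100)
E
```

```text
clock: 7.4
eef_pos: [0.5773, -0.3074, 0.1018]
orientation: [3.14, -0.002, 2.902]
wrist_force: [0.2, -0.7, -0.5]
finger_gap: -0.0003
gripper_force: 0.0
clock: 8.4
eef_pos: [0.5762, -0.3073, 0.2398]
orientation: [3.14, -0.004, 2.902]
wrist_force: [-0.8, 0.4, -0.6]
finger_gap: 0.0001
gripper_force: 0.0
[345.35211268 164.91549296] [341 156   9  18 142] [ 0.53517693 -0.30323961  0.1125    ] -78.6154625226007 0.0971511113041904
[-0.55479627 -0.33983185 -0.05046086] [ 0.57626651 -0.30727533  0.239739  ]
[14.6655222  52.41308521 11.62473021]
```

The knob is back at its starting pixel. On to the bell.

```bash
python3 -m crank '{"travel":[[1.3,4.7,0],[2.6,9.3,0],[3.9,14,0],[5.2,18.6,0],[6.5,23.3,0],[7.8,27.9,0],[9.1,32.6,0],[10.4,37.2,0],[11.7,41.9,0],[13,46.5,0]],"turn":[[0,0,0],[0,0,0],[0,0,0],[0,0,0],[0,0,0],[0,0,0],[0,0,0],[0,0,0],[0,0,0],[0,0,0]],"claw":[1,1,1,1,1,1,1,1,1,1]}'
python3 -m crank '{"travel":[[1,3.5,0],[1.7,5.9,0],[1.7,5.9,0],[1.7,5.9,3],[1.7,5.9,6],[1.7,5.9,8],[1.7,5.9,10],[1.7,5.9,11.5],[1.7,5.9,11.5],[1.7,5.9,11.5]],"turn":[[0,0,0],[0,0,0],[0,0,0],[0,0,0],[0,0,0],[0,0,0],[0,0,0],[0,0,0],[0,0,0],[0,0,0]],"claw":[1,1,1,1,1,1,1,1,1,1]}'
python3 - <<'E'
from workcell import *
import cv2,numpy as np
p,d=snapshot("scene");q,e=snapshot("side")
a=cv2.resize(p[190:310,340:490],(400,320));b=cv2.resize(q[250:370,250:400],(400,320))
cv2.imwrite("pics/bell.png",np.hstack([a,b])[:,:,::-1])
print(state()["eef_pos"])
E
```

```text
clock: 9.45
eef_pos: [0.5604, 0.1765, 0.2407]
orientation: [-3.141, -0.002, 2.902]
wrist_force: [0.8, -0.5, 0.8]
finger_gap: 0.0
gripper_force: 0.0
clock: 10.45
eef_pos: [0.5591, 0.2355, 0.1274]
orientation: [-3.141, -0.0, 2.901]
wrist_force: [0.0, 1.0, 0.3]
finger_gap: 0.0004
gripper_force: 0.0
[0.55999455 0.23592671 0.12866275]
```

View pics/bell.png

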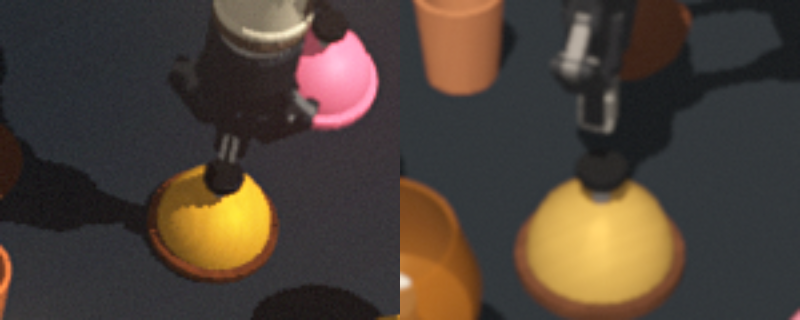

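The fingers stand directly above the black plunger cap in both views (left (224,175), right (600,165)), clear of everything else. I press down.

```bash
python3 -m crank '{"travel":[[0,0,1.5],[0,0,3],[0,0,3.8],[0,0,4.2],[0,0,4.5],[0,0,4.8],[0,0,5.0],[0,0,5.2],[0,0,5.2],[0,0,5.2]],"turn":[[0,0,0],[0,0,0],[0,0,0],[0,0,0],[0,0,0],[0,0,0],[0,0,0],[0,0,0],[0,0,0],[0,0,0]],"claw":[1,1,1,1,1,1,1,1,1,1]}'
```

```text
clock: 11.55
eef_pos: [0.559, 0.236, 0.0779]
orientation: [-3.141, -0.0, 2.902]
wrist_force: [-10.4, -3.1, 18.7]
finger_gap: 0.0001
gripper_force: 9.1
```

```bash
python3 -m crank '{"travel":[[0,0,0.1],[0,0,0.2],[0,0,0.2],[0,0,0.2],[0,0,0.2],[0,0,0.2],[0,0,0.2],[0,0,0.2],[0,0,0.2],[0,0,0.2]],"turn":[[0,0,0],[0,0,0],[0,0,0],[0,0,0],[0,0,0],[0,0,0],[0,0,0],[0,0,0],[0,0,0],[0,0,0]],"claw":[1,1,1,1,1,1,1,1,1,1]}'
python3 -m crank '{"travel":[[0,0,-1],[0,0,-2],[0,0,-4],[0,0,-7],[0,0,-10],[0,0,-13],[0,0,-16],[0,0,-17],[0,0,-17],[0,0,-17]],"turn":[[0,0,0],[0,0,0],[0,0,0],[0,0,0],[0,0,0],[0,0,0],[0,0,0],[0,0,0],[0,0,0],[0,0,0]],"claw":[1,1,1,1,1,1,1,1,1,1]}'
python3 - <<'E'
from workcell import *
import cv2
q,e=snapshot("side");cv2.imwrite("pics/end.png",q[:,:,::-1])
E
```

```text
clock: 12.55
eef_pos: [0.5591, 0.236, 0.0777]
orientation: [-3.141, -0.001, 2.902]
wrist_force: [-15.2, -4.0, 28.8]
finger_gap: -0.0002
gripper_force: 14.4
clock: 13.55
eef_pos: [0.5585, 0.2358, 0.2414]
orientation: [-3.141, -0.002, 2.902]
wrist_force: [-0.2, -0.2, -0.5]
finger_gap: 0.0002
gripper_force: 0.0
```

View pics/end.png

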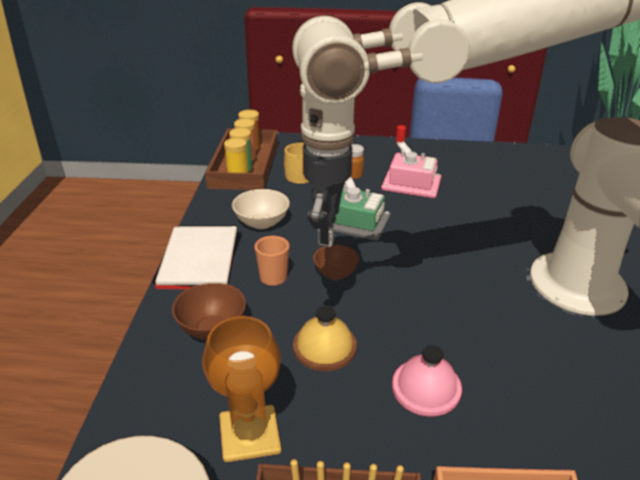

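The plunger was on its stop: z stayed at 0.078 while the force rose. It is up again at (326,314), the bystanders I can see are where they began, and the robot touches nothing.

```bash
python3 -c "from workcell import *; print(job_done())"
```

```text
the job is handed in; nothing more can be done
None
```

I swung the green tally's lever to its stop and it sprang back, then pressed the brass bell fully down and it came up again; no bystander I could see had moved, and I handed the job in after about 13.6 s on the robot's clock (no verdict was returned).

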